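Free the white spigot adapter from the dispenser tray and stand it on the pad

TASK

The white plastic spigot adapter is jammed aslant in a corner pocket of the grey fitting dispenser's tray. Free it and stand it upright on its wide collar, wholly on the round green pad, then let go of it. Leave the black adapter jammed where it is in the other corner.

Things in the scene. Friction and masses are not known exactly. Their poses are not given: they have to be found in the camera images.
- white_adapter: White plastic part, 120 mm long, 70 g: a round collar 46 mm across and 24 mm long, then a plain tube 30 mm across. Origin: centre of the collar's flat end; z along its axis to the tube's end. Starts tilted about 35 degrees, collar down in a pocket, tube leaning away from the housing in a notch, its top 60 mm clear. Along its axis the collar catches under the front wall; straight up 70 mm it is free.
- black_adapter: Black plastic part of the same shape, size, axes and lean, in the other corner pocket. A bystander: leave it there.
- dispenser: Fixed grey steel box. Origin: counter level, middle of tray's back; x into the housing (x 0 to 150, y -130 to 130, 139 mm high, rubber button on its front, unused). Tray: x 0 to -63, y -115 to 115 mm, floor 4 thick, walls 3 thick, 50 high. Corner pockets centred at y +85 and -85, 54 wide, 60 deep; front wall notched 34 wide between horns 58 mm high. Either adapter may be in either pocket.
- pad: Fixed round green pad on the counter, 100 mm across, 4 mm thick. Origin at the centre of its underside.
Mind the look-alikes: they are no part of the job. What is shaped like the white_adapter but turquoise is not meant. There is more than one size of the pad; the job needs the larger.

How it is judged (in metres and radians):
At the end, for the whole second after the job is handed in: The white adapter stands on its collar on the green pad, within 10 degrees of upright, its axis within 27 mm of the pad's centre (collar wholly on the pad), released and at rest; the black adapter is within 25 mm of where it was (horizontal distance between white_adapter and pad below 0.027 m and angle between white_adapter's own z axis and vertical below 0.17 rad and height (world z) of white_adapter between 0 and 0.009 m and linear speed of white_adapter below 0.02 m/s and angular speed of white_adapter below 0.2 rad/s and distance of black_adapter from where it was at the start of the episode below 0.025 m); the robot touches nothing.
It fails at once if the black adapter is moved 25 mm or more from its place (distance of black_adapter from where it was at the start of the episode above 0.025 m).
It also fails if it takes over 38 s, if anything falls off the work surface, if the arm or the gripper's body presses on something with over 40 N, if the wrist force passes 120 N, or if a joint passes its speed limit or range.

ROBOT

A 6-joint arm with a two-finger parallel gripper is mounted at the origin on the work surface. World frame = base frame: x ahead of the robot, y to its left, z up, the work surface at z = 0. Lengths are in m, angles in degrees, forces in N, time in s.
With the tool pointing down it reaches from about 0.375 to 0.975 m from the base axis. Payload 3.8 kg.
Tool frame: the origin (TCP) lies on the centre line of the jaws, within the pads' length; the fingertips stand 11 mm ahead of it and the grasp point (between the pads) lies 8 mm behind it; z points along the fingers, y is the line along which they close (so a half turn about z gives the same grasp; the last joint's range is limited). The gripper opens to 88 mm and grips with 3 to 60 N. Pads are 18 mm wide; open, the fingers measure 123 mm over their backs; the gripper's body (75 mm by 187 mm) begins 45 mm behind the grasp point.
Start: joints at [-77.802, 15.12, 91.902, -0, 72.978, -2.114], TCP at [0.167, -0.654, 0.25] pointing down, gripper open.
Joint ranges: [-150.88, 150.88], [-54.13, 125.18], [17.81, 147.31], [-75.09, 255.09], [0, 152.58], [-146.25, 146.25]. Speed limits (degrees/s): [147.25, 147.25, 180, 180, 180, 180].

INTERFACE

Orientations are given as a 3x3 rotation matrix whose columns are the frame's x, y, z axes.
In Python, from station import arm gives the robot as it stands.
- The arm moves only by the tool apply_moves, never from a script. Its argument "targets" is text: rows parted by semicolons, each of 6 numbers parted by spaces: the shift along the tool's x, y, z in cm, then the turn, a rotation vector about the tool's x, y, z in rad. In form: tx ty tz rx ry rz; .... A call has 1 to 12 rows; each row is the pose to reach, as a shift and turn from the pose commanded when the call began, along the tool's axes at that moment; what a row does not reach only later rows make up. A row lasts 1/12 s, in which the tool goes at most 41.7 mm and 7.16 degrees, less where a joint would pass 70% of its speed; a pose out of reach is approached as far as the arm can. A call with a gripper value outside its range is refused whole. "grip" is the opening in per cent of the stroke, from 0 (shut) to 100 (fully open), set as the call begins (left out, the last holds). The fingers move at their own pace and stop on an object; "squeeze" is the grip in N (left out, the last holds). Time passes only in rows, so rows that repeat a pose let the fingers close. It gives the time, the measured TCP pose, the force, the opening and the grip force at its end, in the units of the state.
- arm.read_state(): the state, without advancing time (a new reading comes with each control period).
- arm.read_camera(name): name is "scene" or "top" or "wrist"; returns the picture (420x560x3 uint8, blue, green, red); there is no depth.
- arm.camera_info(name): a dict with "camera_matrix" (3x3 intrinsics, pixels), "R" (3x3) and "t" (3): a world point X has camera coordinates R X + t. Camera axes: x right, y down, z forward; pixel columns grow to the right and rows downward; lengths in m; the calibration is good to about 2 mm. A picture is of the moment at which its call begins: read the wrist's pose just before it. camera_info takes no time and is no camera call; for the wrist camera it gives the pose at the moment of the call.
- arm.finish_job(): hands the job in; it is judged then, once.
Trained networks look in the newest picture that a camera, given by its name, has taken for a name from the list of things; names that differ only in an ending like _2 or _b are one class to them, and where a whole thing is asked for, a point or a joint stands for the part that bears it (a point fixed in the world has none). Each returns a list of dicts, best first, with "score" (0 to 1); they miss things now and then, are a little off and sometimes report something else, mostly with a low value. They report only what shows in the picture. A call takes as long as a camera call. They do not tell look-alikes from the thing itself.
- arm.boxes_of(name, camera): "xyz" ([x, y, z] in m, in world coordinates, good to about 4 mm: the middle of the surface that is visible of it).
The state is a dict: "clock": time; "qpos": joint angles; "joint_vel": joint speeds; "joint_efforts": joint torques, N m; "position": TCP position; "ee_rot": TCP orientation; "ft_force": force on the tool from outside, world axes, zero at the start; "moment": the same for the moment, N m; "grip_width": finger opening in m; "grasp_force": force on a finger pad.
Only numpy, scipy, OpenCV 4.12 (cv2) and the standard library are available. Lean on these libraries where they do the work, as an engineer would, in place of code of your own. Each camera call takes 0.05 s, during which the arm holds its last target. There are 200 camera calls.

## Working session

There is one attempt and no reset: what is moved stays moved. The work goes in short steps, Python scripts to look and compute and a tool call to move; the robot and the scene stay as the last step left them, time stands still between calls to the robot, and variables do not carry over. Pictures are saved under pics/ and viewed, at most 10 in all, crops included, and the job is handed in when it is done.

Besides the shell and the picture viewer there is one more tool, called after "Emit:" in YAML: its name, and indented under it one key for each argument. apply_moves: Moves the arm, as the interface text tells. Its arguments: {"type":"object","properties":{"targets":{"type":"string"},"grip":{"type":"number"},"squeeze":{"type":"number"}},"required":["targets"]}

```bash
mkdir -p pics
python3 - <<'E'
from station import arm
import cv2,numpy as np
for c in ("scene","top"):
    im=arm.read_camera(c); cv2.imwrite(f"pics/{c}0.png",im)
    i=arm.camera_info(c); print(c,np.round(i["camera_matrix"],1).tolist(),np.round(i["R"],3).tolist(),np.round(i["t"],3).tolist())
    for n in ("white_adapter","black_adapter","pad","dispenser"):
        print(n,[(round(d["score"],2),np.round(d["xyz"],3).tolist()) for d in arm.boxes_of(n,c)])
s=arm.read_state();print(s["clock"],s["ee_rot"],s["position"])
E
```

```text
scene [[477.5, 0.0, 278.7], [0.0, 477.5, 217.1], [0.0, 0.0, 1.0]] [[-0.79, 0.612, -0.011], [0.452, 0.571, -0.685], [-0.413, -0.546, -0.728]] [0.445, -0.217, 1.116]
white_adapter [(0.98, [0.593, 0.004, 0.099]), (0.78, [0.42, -0.025, 0.029])]
black_adapter [(0.74, [0.535, 0.159, 0.098])]
pad [(0.85, [0.511, -0.19, 0.004]), (0.76, [0.377, -0.19, 0.002])]
dispenser [(0.63, [0.715, 0.158, 0.132])]
top [[527.8, 0.0, 276.7], [0.0, 527.8, 217.4], [0.0, 0.0, 1.0]] [[0.017, -1.0, -0.001], [-0.983, -0.017, -0.184], [0.184, 0.005, -0.983]] [0.001, 0.539, 0.988]
white_adapter [(0.92, [0.602, 0.002, 0.073]), (0.77, [0.412, -0.026, 0.037])]
black_adapter [(0.79, [0.547, 0.162, 0.073]), (0.26, [0.6, 0.001, 0.071])]
pad [(0.91, [0.378, -0.189, 0.008]), (0.76, [0.508, -0.196, 0.004])]
dispenser [(0.68, [0.659, 0.114, 0.139])]
0.5 [[ 9.68974133e-01  2.47162144e-01 -5.64744315e-05]
 [ 2.47162149e-01 -9.68974130e-01  8.58736705e-05]
 [-3.34975426e-05 -9.71677073e-05 -9.99999995e-01]] [ 0.16682178 -0.65402114  0.24966958]
```

Run:
```python
import cv2,numpy as np
a=cv2.imread("pics/scene0.png");b=cv2.imread("pics/top0.png")
cv2.imwrite("pics/s0.png",cv2.resize(a,(800,600),interpolation=3));cv2.imwrite("pics/t0.png",cv2.resize(b,(800,600),interpolation=3))
```

```text
(no output)
```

View pics/s0.png

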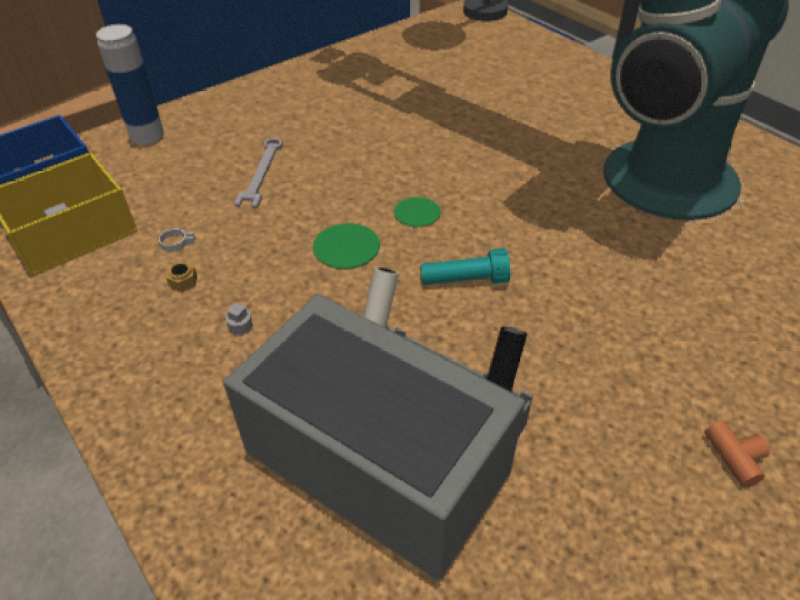

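View pics/t0.png

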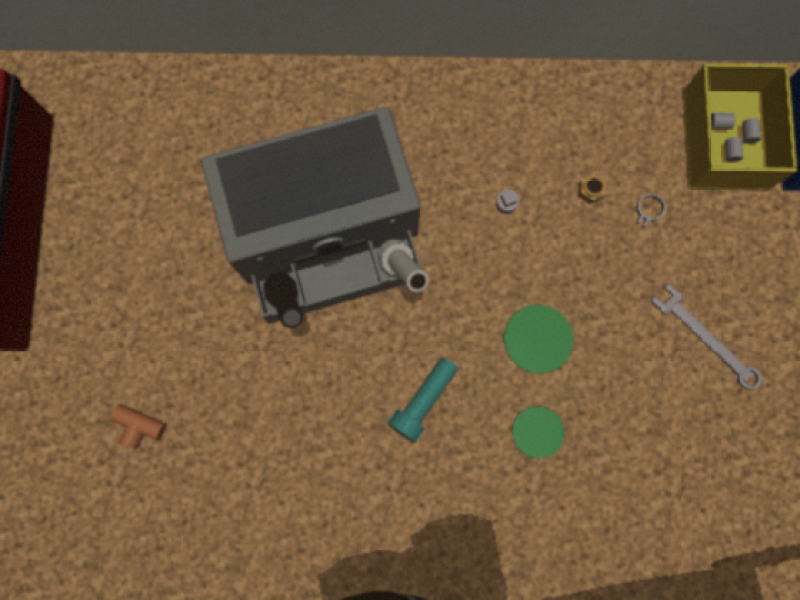

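The candidates in the top view (800x600) are:
- **White adapter:** at (405,265), in the dispenser's right pocket. It is the only white one and sits in the tray, so it fits the description.
- **Turquoise look-alike:** at (425,400), lying on the counter.
- **Pads:** the larger at (539,339), which is the one needed, and a smaller one at (538,432).

I'll confirm with one enlarged crop.

Run:
```python
import cv2,numpy as np
a=cv2.imread("pics/scene0.png");b=cv2.imread("pics/top0.png")
A=cv2.resize(a[175:250,235:310],(400,400),interpolation=3) # scale 5.333
B=cv2.resize(b[155:230,240:315],(400,400),interpolation=3)
cv2.imwrite("pics/c1.png",np.hstack([A,B]))
# pad centroids
hsv=cv2.cvtColor(b,cv2.COLOR_BGR2HSV)
m=cv2.inRange(hsv,(50,120,60),(75,255,255))
n,l,st,c=cv2.connectedComponentsWithStats(m)
from station import arm
i=arm.camera_info("top");K,R,t=map(np.array,(i["camera_matrix"],i["R"],i["t"]))
for k in range(1,n):
    if st[k,4]>300:
        d=R.T@np.linalg.solve(K,[*c[k],1]);C=-R.T@t;print(st[k],c[k],C+d*(0.004-C[2])/d[2])
```

```text
(no output)
```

View pics/c1.png

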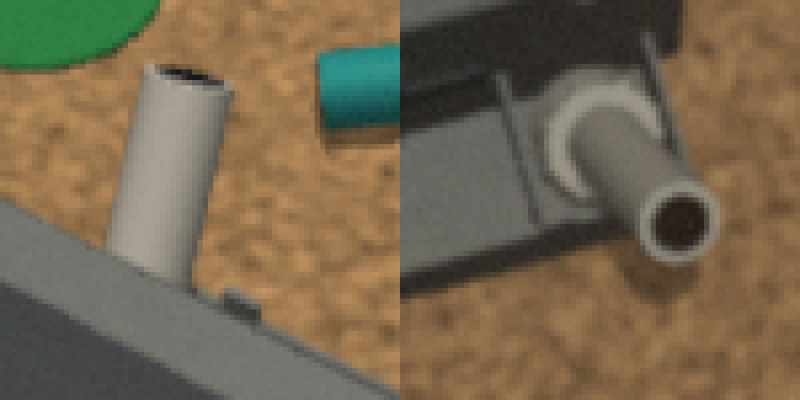

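The crop confirms it: the white tube's end rim is at scene crop (190,78) and top crop (680,222). The collar is in the pocket at top crop (605,135), and the turquoise part is separate.

```bash
cat > h.py <<'E'
from station import arm
import cv2,numpy as np
def cam(n):
    i=arm.camera_info(n);K,R,t=(np.array(i[k],float) for k in("camera_matrix","R","t"));return K,R,t
def ray(c,p):
    K,R,t=c;d=R.T@np.linalg.solve(K,[*p,1]);return -R.T@t,d/np.linalg.norm(d)
def atz(c,p,z):
    C,d=ray(c,p);return C+d*(z-C[2])/d[2]
def tri(obs):
    A=0;b=0
    for c,p in obs:
        C,d=ray(c,p);M=np.eye(3)-np.outer(d,d);A=A+M;b=b+M@C
    return np.linalg.solve(A,b)
def proj(c,X):
    K,R,t=c;u=K@(R@X+t);return u[:2]/u[2]
E
python3 - <<'E'
from h import *
S,T=cam("scene"),cam("top")
s=lambda u,v:(235+u/5.333-.4,175+v/5.333-.4)
t=lambda u,v:(240+(u-400)/5.333-.4,155+v/5.333-.4)
P=tri([(S,s(190,78)),(T,t(680,222))]);print("end",P,proj(S,P)-s(190,78),proj(T,P)-t(680,222))
nS=np.cross(ray(S,s(190,82))[1],ray(S,s(150,262))[1]);nT=np.cross(ray(T,t(677,215))[1],ray(T,t(602,130))[1])
d=np.cross(nS,nT);d/=np.linalg.norm(d);d*=np.sign(d[2])
print("axis",d,"tilt",np.degrees(np.arccos(d[2])),"az",np.degrees(np.arctan2(d[1],d[0])),"base",P-.12*d)
b=cv2.imread("pics/top0.png").astype(int)
m=((b[...,1]>b[...,2]*1.8)&(b[...,1]>b[...,0]*1.5)).astype(np.uint8)
n,l,st,c=cv2.connectedComponentsWithStats(m)
for k in range(1,n):
    if st[k,4]>200: print(st[k],atz(T,c[k],.004))
# housing top corners (z=.139) in top view
for p in((203,160),(390,110),(418,205),(233,250)): print(atz(T,np.array(p)*.7,.139))
E
```

```text
end [ 0.56754804 -0.01721698  0.11253673] [-0.52815536 -0.1138437 ] [-0.3517567   0.34474821]
axis [-0.30507207 -0.0524328   0.95088476] tilt 18.031817842095162 az -170.24784190179622 base [ 0.60415669 -0.01092505 -0.00156944]
[378 217  22  37 208] [ 0.51872672 -0.22199179  0.004     ]
[0.71850942 0.26466934 0.139     ]
[0.79253984 0.02167282 0.139     ]
[ 0.66183903 -0.01693042  0.139     ]
[0.59780823 0.21853075 0.139     ]
```

```bash
cat >> h.py <<'E'
from scipy.spatial.transform import Rotation as Ro
def axis_R(tilt,yaw):
    "tool with z = -adapter axis leaning tilt deg away from the dispenser's x (yaw)"
    a,y=np.radians([tilt,yaw]);ex=np.array([np.cos(y),np.sin(y),0]);ez=np.array([0,0,1.])
    z=np.sin(a)*ex-np.cos(a)*ez;yy=np.array([np.sin(y),-np.cos(y),0]);return np.c_[np.cross(yy,z),yy,z]
def row(p,R):
    s=arm.read_state();R0=np.array(s["ee_rot"]);return np.round(np.r_[R0.T@(np.array(p)-s["position"])*100,Ro.from_matrix(R0.T@R).as_rotvec()],3)
E
python3 - <<'E'
from h import *
R=axis_R(35,16);P=np.array([.5675,-.017,.114]);p=P-.08*R[:,2];print(p,R[:,2],row(p,R))
b=cv2.imread("pics/top0.png").astype(int);T=cam("top")
m=((b[...,1]>b[...,2]*1.3)&(b[...,1]>b[...,0]*1.3)).astype(np.uint8)
n,l,st,c=cv2.connectedComponentsWithStats(m)
for k in range(1,n):
    if st[k,4]>200: print(st[k],atz(T,c[k],.004))
E
```

```text
[ 0.52339144 -0.02964793  0.17953216] [ 0.55135706  0.15809909 -0.81915204] [ 4.9983e+01 -5.1686e+01  7.0170e+00  9.0000e-03  6.1100e-01 -2.9000e-02]
[ 353  214   48   47 1771] [ 0.51091103 -0.19422694  0.004     ]
[359 285  36  36 998] [ 0.37934209 -0.1908577   0.004     ]
```

Emit:
apply_moves:
  targets: "50 -51.7 5 0 0.611 -0.03;50 -51.7 5 0 0.611 -0.03;50 -51.7 5 0 0.611 -0.03;50 -51.7 5 0 0.611 -0.03;50 -51.7 5 0 0.611 -0.03;50 -51.7 5 0 0.611 -0.03;50 -51.7 5 0 0.611 -0.03;50 -51.7 5 0 0.611 -0.03;50 -51.7 5 0 0.611 -0.03;50 -51.7 5 0 0.611 -0.03;50 -51.7 5 0 0.611 -0.03;50 -51.7 5 0 0.611 -0.03"
  grip: 100

```text
clock: 1.5
position: [0.4146, -0.2195, 0.2153]
ee_rot: [[0.786, 0.273, 0.555], [0.229, -0.962, 0.149], [0.574, 0.01, -0.819]]
ft_force: [2.2, -0.1, 0.1]
grip_width: 0.088
grasp_force: 0.0
```

Run:
```python
from h import *
R=axis_R(35,16);P=np.array([.5675,-.017,.114]);p=P-.09*R[:,2];print(row(p,R),arm.read_state()["clock"],arm.read_state()["qpos"])
```

```text
[ 1.0846e+01 -1.5315e+01  1.0791e+01  1.0000e-02 -1.0000e-03  4.0000e-03] 1.5 [-5.31954816e+01 -1.71441541e+01  1.33898759e+02  4.00146451e+01
  5.60355211e+01 -1.29499391e-01]
```

Emit:
apply_moves:
  targets: "10.8 -15.3 10.8 0.01 0 0;10.8 -15.3 10.8 0.01 0 0;10.8 -15.3 10.8 0.01 0 0;10.8 -15.3 10.8 0.01 0 0;10.8 -15.3 10.8 0.01 0 0;10.8 -15.3 10.8 0.01 0 0;10.8 -15.3 10.8 0.01 0 0;10.8 -15.3 10.8 0.01 0 0"

```text
clock: 2.17
position: [0.5169, -0.0323, 0.1872]
ee_rot: [[0.786, 0.282, 0.55], [0.232, -0.959, 0.161], [0.573, 0.001, -0.819]]
ft_force: [-0.2, -0.2, -0.9]
grip_width: 0.0882
grasp_force: 0.0
```

Run:
```python
from h import *
s=arm.read_state();print(s["clock"],s["position"],s["qpos"],s["joint_vel"])
W=cam("wrist");im=arm.read_camera("wrist");cv2.imwrite("pics/w1.png",im)
R=axis_R(35,16);P=np.array([.5675,-.017,.114]);print(proj(W,P),proj(W,P+.12*R[:,2]),-W[1].T@W[2],row(P,R))
np.savez("w1.npz",K=W[0],R=W[1],t=W[2])
```

```text
2.1667 [ 0.51685049 -0.03232142  0.18720501] [-18.37723278 -16.21950532 136.46968541  34.74644748  34.90064314
  30.70933444] [-3.08483864 -0.22470372  0.03349422  0.1038807  -0.00633052 -0.01733476]
[284.40958234 220.33307309] [284.5631432  182.65253667] [ 0.50657404 -0.03421754  0.34546993] [ 1.550e-01 -1.780e-01  9.064e+00 -1.000e-03 -0.000e+00  4.000e-03]
```

View pics/w1.png

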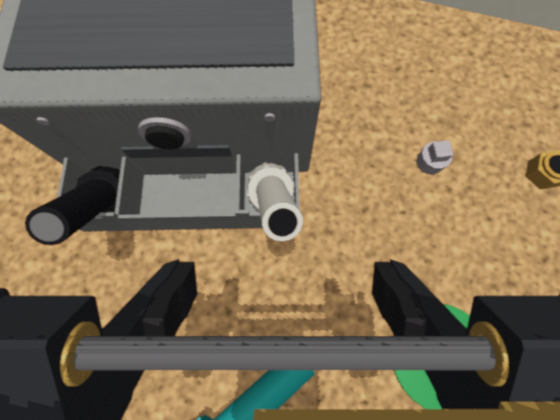

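The rim is at (283,222) against a prediction of (284,220), so its position is good to about 1 mm. The collar is at (270,187), left of the predicted column 284, so the axis also leans about 5.5° sideways. I'll turn the tool to match and go in along the axis.

Emit:
apply_moves:
  targets: "0.05 0.3 3 0.095 0 0;0.05 0.2 4 0.095 0 0;0.05 0 6 0.095 0 0;0.05 -0.2 8 0.095 0 0;0.05 -0.35 9.5 0.095 0 0;0.05 -0.45 10.6 0.095 0 0;0.05 -0.53 11.6 0.095 0 0;0.05 -0.53 11.6 0.095 0 0;0.05 -0.53 11.6 0.095 0 0"

```text
clock: 2.97
position: [0.5795, -0.0114, 0.0921]
ee_rot: [[0.788, 0.327, 0.522], [0.227, -0.942, 0.249], [0.573, -0.077, -0.816]]
ft_force: [0.4, -0.2, 0.3]
grip_width: 0.088
grasp_force: 0.0
```

Run:
```python
from h import *
W=cam("wrist");im=arm.read_camera("wrist");sc=arm.read_camera("scene")
cv2.imwrite("pics/w2.png",np.hstack([cv2.resize(im[130:400,100:460],(480,360)),cv2.resize(sc[150:270,210:317],(321,360),interpolation=3)[:,:320]]))
```

```text
(no output)
```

View pics/w2.png

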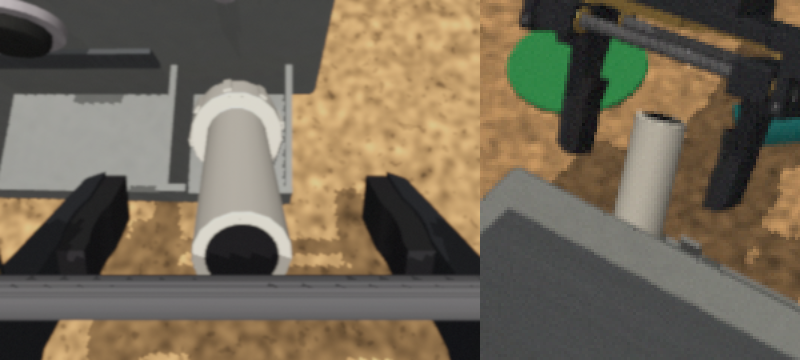

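Run:
```python
from h import *
W=cam("wrist");s=arm.read_state();p=np.array(s["position"]);R=np.array(s["ee_rot"])
for k in(-.036,-.026,-.016,.05): print(k,(proj(W,p+k*R[:,2])-[100,130])/.75)
print((proj(W,p-.026*R[:,2]-.01*R[:,0])-[100,130])/.75, -W[1].T@W[2])
```

```text
-0.036 [248.55609967 280.37493153]
-0.026 [248.31099756 257.31892246]
-0.016 [248.09922813 237.39841748]
0.05 [247.20010189 152.82035132]
[248.23669483 285.11606694] [ 0.57332122 -0.02499502  0.25087649]
```

The rim is at crop (242,258) against the coaxial prediction (248,257). That is about 1.5 mm off along the closing line, so I'll shift and close.

Emit:
apply_moves:
  targets: "0 -0.15 0 0 0 0;0 -0.15 0 0 0 0;0 -0.15 0 0 0 0;0 -0.15 0 0 0 0;0 -0.15 0 0 0 0;0 -0.15 0 0 0 0;0 -0.15 0 0 0 0;0 -0.15 0 0 0 0;0 -0.15 0 0 0 0;0 -0.15 0 0 0 0"
  grip: 0
  squeeze: 25

```text
clock: 3.9
position: [0.5793, -0.0075, 0.0925]
ee_rot: [[0.786, 0.331, 0.522], [0.23, -0.94, 0.25], [0.574, -0.077, -0.816]]
ft_force: [-0.2, 0.4, 0.2]
grip_width: 0.0286
grasp_force: 25.0
```

Run:
```python
from h import *
s=arm.read_state();R=np.array(s["ee_rot"]);print(s["grip_width"],s["grasp_force"],s["ft_force"],"up in tool",R.T@[0,0,1])
```

```text
0.028620745291572502 24.953725308005232 [-0.21901203  0.36334611  0.17542314] up in tool [ 0.57354549 -0.07700831 -0.81554601]
```

Emit:
apply_moves:
  targets: "0.29 -0.19 -0.41 0 0 0;0.57 -0.23 -0.82 0 0 0;1.15 -0.3 -1.63 0 0 0;1.72 -0.38 -2.45 0 0 0;2.3 -0.46 -3.26 0 0 0"
  squeeze: 30

```text
clock: 4.32
position: [0.5786, -0.0061, 0.1332]
ee_rot: [[0.787, 0.331, 0.521], [0.23, -0.941, 0.25], [0.573, -0.077, -0.816]]
ft_force: [0.6, 0.1, -0.4]
grip_width: 0.0288
grasp_force: 29.9
```

Emit:
apply_moves:
  targets: "0.86 -0.12 -1.22 0 0 0;1.72 -0.23 -2.45 0 0 0;2.58 -0.35 -3.67 0 0 0;3.44 -0.46 -4.9 0 0 0;4.3 -0.58 -6.1 0 0 0;5.16 -0.69 -7.3 0 0 0;5.16 -0.69 -7.3 0 0 0"

```text
clock: 4.9
position: [0.5809, -0.0066, 0.2269]
ee_rot: [[0.783, 0.331, 0.527], [0.23, -0.941, 0.249], [0.578, -0.073, -0.813]]
ft_force: [0.9, -0.2, 0.0]
grip_width: 0.0289
grasp_force: 29.9
```

Run:
```python
from h import *
W=cam("wrist");s=arm.read_state();print(s["position"],s["grip_width"],s["ft_force"])
im=arm.read_camera("wrist");sc=arm.read_camera("scene")
cv2.imwrite("pics/w3.png",np.hstack([cv2.resize(im,(480,360)),cv2.resize(sc[120:260,200:324],(320,360),interpolation=3)]))
Rd=axis_R(0,16)
print(row([.511,-.194,.23],Rd))
```

```text
[ 0.5809452  -0.00663322  0.22689732] 0.028910273700858566 [ 0.90632986 -0.2017987   0.01851209]
[-9.293 15.356 -8.816 -0.092 -0.611  0.034]
```

View pics/w3.png

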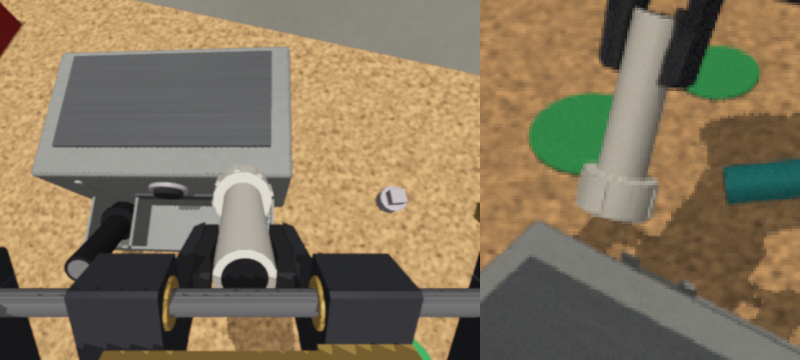

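The white adapter is free, with its collar at right-panel (617,190) above the tray. The black one stayed put at left-panel (100,240). Now I'll bring it upright over the pad.

Emit:
apply_moves:
  targets: "-9.3 15.35 -8.8 -0.092 -0.611 0.034;-9.3 15.35 -8.8 -0.092 -0.611 0.034;-9.3 15.35 -8.8 -0.092 -0.611 0.034;-9.3 15.35 -8.8 -0.092 -0.611 0.034;-9.3 15.35 -8.8 -0.092 -0.611 0.034;-9.3 15.35 -8.8 -0.092 -0.611 0.034;-9.3 15.35 -8.8 -0.092 -0.611 0.034;-9.3 15.35 -8.8 -0.092 -0.611 0.034;-9.3 15.35 -8.8 -0.092 -0.611 0.034;-9.3 15.35 -8.8 -0.092 -0.611 0.034"

```text
clock: 5.83
position: [0.51, -0.1927, 0.2282]
ee_rot: [[0.961, 0.276, -0.001], [0.276, -0.961, 0.002], [-0.001, -0.002, -1.0]]
ft_force: [0.4, 0.2, -0.4]
grip_width: 0.0285
grasp_force: 29.9
```

Run:
```python
from h import *
s=arm.read_state();p=np.array(s["position"]);print(p,row([.511,-.194,.105],axis_R(0,16)))
sc=arm.read_camera("scene");tp=arm.read_camera("top");S=cam("scene");T=cam("top")
u=proj(S,p).astype(int);v=proj(T,p).astype(int);print(u,v,proj(S,p+[0,0,.026]),proj(S,p-[0,0,.07]),proj(S,p-[0,0,.094]))
A=sc[u[1]-60:u[1]+90,u[0]-75:u[0]+75];B=tp[v[1]-75:v[1]+75,v[0]-75:v[0]+75]
cv2.imwrite("pics/w4.png",np.hstack([cv2.resize(x,(400,400),interpolation=3) for x in(A,B)]))
```

```text
[ 0.5099977  -0.19269712  0.22821001] [ 7.2000e-02  1.7800e-01  1.2321e+01 -2.0000e-03  1.0000e-03  1.0000e-03]
[234  74] [401 217] [233.1195101   60.55384634] [237.24925486 107.83088595] [238.1828653  118.51879528]
```

View pics/w4.png

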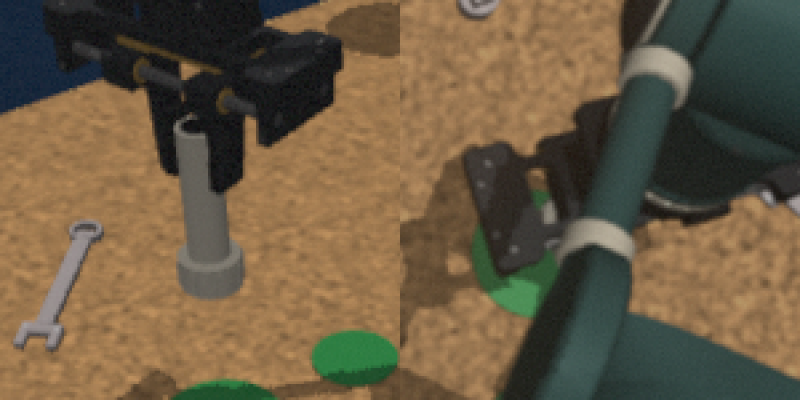

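The adapter hangs nearly upright: collar bottom at crop (211,280) as predicted, and tube rim at (193,127). Lowering.

Emit:
apply_moves:
  targets: "0.07 0.15 3 0 0 0;0.07 0.15 6 0 0 0;0.07 0.15 9 0 0 0;0.07 0.15 11 0 0 0;0.07 0.15 12.3 0 0 0;0.07 0.15 12.3 0 0 0;0.07 0.15 12.3 0 0 0"

```text
clock: 6.52
position: [0.5111, -0.1944, 0.1055]
ee_rot: [[0.961, 0.276, -0.002], [0.276, -0.961, 0.001], [-0.002, -0.002, -1.0]]
ft_force: [-0.9, 0.2, -0.5]
grip_width: 0.0285
grasp_force: 30.0
```

Emit:
apply_moves:
  targets: "0 0 0.1 0 0 0;0 0 0.2 0 0 0;0 0 0.3 0 0 0;0 0 0.4 0 0 0;0 0 0.4 0 0 0"

```text
clock: 6.93
position: [0.512, -0.1951, 0.1024]
ee_rot: [[0.961, 0.275, -0.0], [0.275, -0.961, 0.0], [-0.0, -0.0, -1.0]]
ft_force: [-0.3, -0.6, -1.0]
grip_width: 0.0288
grasp_force: 30.0
```

Emit:
apply_moves:
  targets: "0 0 0.1 0 0 0;0 0 0.2 0 0 0;0 0 0.3 0 0 0;0 0 0.3 0 0 0"
  squeeze: 15

```text
clock: 7.27
position: [0.5115, -0.1949, 0.0986]
ee_rot: [[0.961, 0.275, -0.002], [0.275, -0.961, 0.001], [-0.001, -0.001, -1.0]]
ft_force: [0.2, -0.0, -1.0]
grip_width: 0.029
grasp_force: 15.0
```

Emit:
apply_moves:
  targets: "0 0 0.1 0 0 0;0 0 0.2 0 0 0;0 0 0.2 0 0 0"

```text
clock: 7.52
position: [0.5122, -0.195, 0.0976]
ee_rot: [[0.961, 0.275, -0.0], [0.275, -0.961, 0.001], [-0.0, -0.001, -1.0]]
ft_force: [-0.4, 0.7, 2.8]
grip_width: 0.0289
grasp_force: 15.0
```

Emit:
apply_moves:
  targets: "0 0 0.1 0 0 0;0 0 0.15 0 0 0;0 0 0.15 0 0 0;0 0 0.15 0 0 0"
  squeeze: 6

```text
clock: 7.85
position: [0.5127, -0.195, 0.097]
ee_rot: [[0.961, 0.275, 0.001], [0.275, -0.961, 0.0], [0.001, -0.0, -1.0]]
ft_force: [-2.0, 1.7, 8.1]
grip_width: 0.0291
grasp_force: 6.0
```

Emit:
apply_moves:
  targets: "0 0 -0.1 0 0 0;0 0 -0.1 0 0 0"

```text
clock: 8.02
position: [0.5121, -0.1951, 0.097]
ee_rot: [[0.961, 0.276, -0.0], [0.276, -0.961, 0.0], [-0.0, -0.0, -1.0]]
ft_force: [-1.0, 0.7, 4.7]
grip_width: 0.0293
grasp_force: 6.0
```

Emit:
apply_moves:
  targets: "0 0 0 0 0 0;0 0 0 0 0 0;0 0 0 0 0 0;0 0 0 0 0 0;0 0 0 0 0 0;0 0 0 0 0 0"
  grip: 75

```text
clock: 8.52
position: [0.5116, -0.195, 0.0962]
ee_rot: [[0.961, 0.275, -0.001], [0.275, -0.961, 0.001], [-0.001, -0.001, -1.0]]
ft_force: [-0.1, 0.8, 0.2]
grip_width: 0.0653
grasp_force: 0.0
```

Emit:
apply_moves:
  targets: "0 0 -1 0 0 0;0 0 -2.5 0 0 0;0 0 -4.5 0 0 0;0 0 -7 0 0 0;0 0 -10 0 0 0;0 0 -14 0 0 0;0 0 -14 0 0 0;0 0 -14 0 0 0"

```text
clock: 9.18
position: [0.514, -0.196, 0.2409]
ee_rot: [[0.961, 0.275, 0.006], [0.275, -0.961, -0.003], [0.005, 0.004, -1.0]]
ft_force: [0.6, -0.3, -0.1]
grip_width: 0.0662
grasp_force: 0.0
```

Run:
```python
from h import *
sc=arm.read_camera("scene");S=cam("scene");X=np.array([.511,-.194,.004])
u=proj(S,X).astype(int);A=sc[u[1]-90:u[1]+60,u[0]-75:u[0]+75]
W=cam("wrist");w=arm.read_camera("wrist")
print([(proj(S,X+[0,0,h])-u+[75,90])*2.667 for h in(0,.12)],[proj(W,X+[0,0,h])*[400/560,400/560] for h in(0,.12)])
cv2.imwrite("pics/w5.png",np.hstack([cv2.resize(A,(400,400),interpolation=3),np.vstack([cv2.resize(w,(400,300)),np.zeros((100,400,3),np.uint8)])]))
for c in("scene","wrist"):
  for n in("white_adapter","black_adapter"): print(c,n,[(round(d["score"],2),np.round(d["xyz"],3).tolist()) for d in arm.boxes_of(n,c)])
```

```text
[array([202.53536178, 242.48262665]), array([191.37798736, 116.87380402])] [array([202.04921208, 128.65722724]), array([201.87597536, 152.21461414])]
scene white_adapter [(0.96, [0.419, -0.02, 0.029]), (0.63, [0.523, -0.181, 0.063])]
scene black_adapter [(0.57, [0.536, 0.157, 0.097])]
wrist white_adapter [(0.86, [0.516, -0.191, 0.108]), (0.58, [0.416, -0.033, 0.034])]
wrist black_adapter []
```

View pics/w5.png

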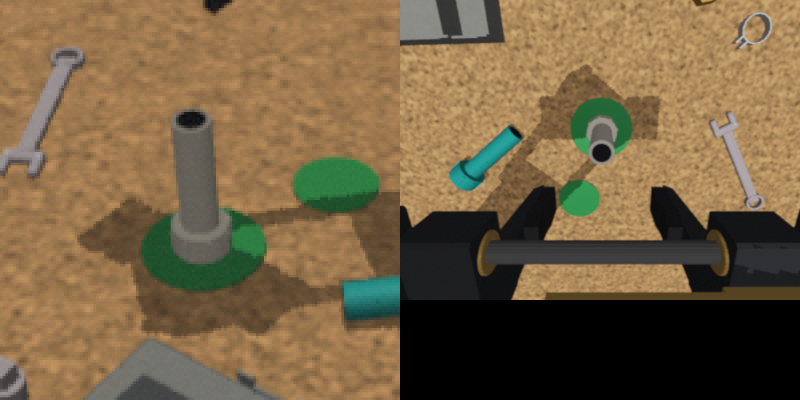

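The white adapter stands upright and released, centred on the larger pad (scene crop (202,242); rim at (191,118) as predicted). The black one reads the same position as at the start. Handing in.

```bash
python3 -c "
from station import arm
print(arm.finish_job())"
```

```text
the job is handed in; nothing more can be done
None
```

The white adapter is standing upright and released at the centre of the larger green pad, the black adapter still reads at its starting position, and the job is handed in; no verdict was returned.

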